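# Unclip the battery box cover

### The arm

A 6-joint arm with a two-finger parallel gripper is mounted at the origin on the work surface; the furniture and walls round the work are solid. World frame = base frame: x ahead of the robot, y to its left, z up, the work surface at z = 0. Lengths are in m, angles in rad, forces in N, time in s.
With the tool pointing down it reaches from about 0.275 to 0.725 m from the base axis. Payload 15.9 kg.
Tool frame: the origin (TCP) lies at the centre of the arm's flange, where the gripper is bolted on; the fingertips stand 173 mm ahead of it and the grasp point (between the pads) lies 155 mm ahead of it (bot.grip_depth is the distance from the TCP to the grasp point, in m); z points along the fingers, x is the direction in which the jaws open and shut, and the axes are right-handed (so a half turn about z gives the same grasp; the last joint's range is limited). The gripper opens to 85 mm and grips with 20 to 120 N. Pads are 22 mm wide; open, the fingers measure 114 mm over their backs; the gripper's body (76 mm by 85 mm) begins 54 mm behind the grasp point. The pads swing forward as they close: fully open they stand 13 mm farther back than shut.
Start: joints at [1.24, 0.213, -0.034, 1.323, 0, 1.571], TCP at [0.162, 0.473, 0.405] pointing down, gripper open.
Joint ranges: [-2.98, 2.98], [-0.74, 1.72], [-1.14, 1.35], [-2.1, 2.04], [-1.57, 1.44], [-3.14, 3.14]. Speed limits (rad/s): [1.89, 1.89, 2.39, 2.57, 3.14, 3.14].

### API

Orientations are given as a unit quaternion [w, x, y, z].
In Python, from station import status, viewer, order, bot gives the robot as it stands.
- The arm moves only by the tool apply_moves, never from a script. Its argument "steps" is a list of rows, each an object with "delta_rot": the turn, a rotation vector about the tool's x, y, z in rad, a list of three; "offset": the shift along the tool's x, y, z in mm, a list of three; "hand": the closure in counts, from 0 (fully open) to 255 (shut). A call has 1 to 10 rows; each row shifts and turns the commanded pose from where the row before left it, along the tool's axes as they then stand; what a row does not reach is not made up. A row lasts 1/10 s, in which the tool goes at most 50 mm and 8.59 degrees, less where a joint would pass 70% of its speed; a pose out of reach is approached as far as the arm can. A call with a gripper value outside its range is refused whole. The fingers move at their own pace and stop on an object; "grip_force" is the grip in N (left out, the last holds). Time passes only in rows, so rows that do not move let the fingers close. It gives the time, the measured TCP pose, the force and the opening at its end, in the units of the state.
- status.get_state(): the state, without advancing time (a new reading comes with each control period).
- viewer.capture(name): name is "scene" or "top"; returns the picture (384x512x3 uint8, red, green, blue); there is no depth.
- viewer.camera_params(name): a dict with "mtx" (3x3 intrinsics, pixels), "T" (4x4, takes a point from camera to world coordinates). Camera axes: x right, y up, looking along -z (the intrinsics and any distortion apply to the point x, -y, -z); pixel columns grow to the right and rows downward; lengths in m; the calibration is good to about 2 mm. A picture is of the moment at which its call begins. camera_params takes no time and is no camera call.
- order.sign_off(): hands the job in, once; it reports no verdict.
The state is a dict: "clock": time; "q": joint angles; "dq": joint speeds; "effort": joint torques, N m; "position": TCP position; "tool_rot": TCP orientation; "wrist_force": force on the tool from outside, world axes, zero at the start; "ft_torque": the same for the moment, N m; "opening": opening from 0.0 (shut) to 1.0 (fully open).
Only numpy, scipy, OpenCV 4.12 (cv2) and the standard library are available. Lean on these libraries where they do the work, as an engineer would, in place of code of your own. Each camera call takes 0.05 s, during which the arm holds its last target.

### The job

Two small black boxes with grey covers are fixed to the bench; one cover is a snap-fit cover with two upright squeeze tabs on its sides, the other is screwed down and has none. Press the two tabs of the snap-fit cover together to free it, lift the cover straight off, and set it down gently, right way up, flat on the floor of the shallow wooden tray, so that the batteries can be changed.

Things in the scene. Friction and masses are not known exactly. Their poses are not given: they have to be found in the camera images.
- cover: Grey plastic snap-fit cover, 96 (x) x 76 (y) mm, 0.13 kg, latched on a black box fixed to the bench. Origin: centre of its skirt's lower edge, 24 mm above the bench at the start; z up. Above the origin: skirt 0-14 mm (inside the box), plate 14-19 mm (on the rim), hump 66 (x) x 30 (y) mm up to 47 mm, an upright squeeze tab on its +y and its -y side. Clear of the box after 14 mm of lift.
- tray: Shallow empty open tray of light wood, 140 (x) x 120 (y) x 22 mm outside, walls and floor 4 mm thick, fixed on the bench; origin at the centre of its underside, z up.
- tab_left (a joint): Travel in m of the cover's +y tab towards the hump: 0 = sprung out, latched; 0.006 = fully in; its hook is free from about 0.004. Spring: 2 N rising to 5.4 N. Each tab is 28 mm long (x), 4 mm thick and stands from the plate up to 58 mm above the cover's origin; outer faces 27 mm either side of the origin: 54 mm over the pair released, 42 mm fully pressed. The pressed tabs can carry the cover.
- tab_right (a joint): The same for the -y tab, which moves towards +y. With either tab out, the cover's hooks hold it to the box. The box is 96 x 76 mm, its rim 38 mm above the bench. A second such box near it has a similar cover with a screw at each corner and no tabs.

How it is judged:
By the outcome, as a careful person would: the job done as asked, in the order asked, and still so for the second after the job is handed in, with the robot touching nothing.
It also fails if it takes over 45 s, if anything falls off the work surface, if the arm or the gripper's body presses on something with over 40 N, if the wrist force passes 120 N, or if a joint passes its speed limit or range.

## Working session

There is one attempt and no reset: what is moved stays moved. The work goes in short steps, Python scripts to look and compute and a tool call to move; the robot and the scene stay as the last step left them, time stands still between calls to the robot, and variables do not carry over. Pictures are saved under pics/ and viewed, and the job is handed in when it is done.

Besides the shell and the picture viewer there is one more tool, called as name([rows], argument=value, ...), one row to a line, values as JSON. apply_moves: Moves the arm, as the interface text tells. Its arguments: {"type":"object","properties":{"steps":{"type":"array","items":{"type":"object","properties":{"delta_rot":{"type":"array","items":{"type":"number"}},"offset":{"type":"array","items":{"type":"number"}},"hand":{"type":"number"}}}},"grip_force":{"type":"number"}},"required":["steps"]}

```bash
ls; mkdir -p pics; python3 - <<'E'
from station import status, viewer, order, bot
import cv2
print(status.get_state()); print(bot.grip_depth)
for n in("scene","top"):
    cv2.imwrite(f"pics/{n}0.png",viewer.capture(n)[:,:,::-1]); print(viewer.camera_params(n))
E
```

```text
pics
{'clock': 0.0, 'q': array([ 1.24001144e+00,  2.13384415e-01, -3.50705791e-02,  1.32351736e+00,
       -2.25898390e-05,  1.57078801e+00]), 'dq': array([-0.00069707,  0.0008126 ,  0.0010295 , -0.00110162,  0.00025254,
        0.00111848]), 'effort': array([-4.90254911e-05, -6.86164427e+01,  4.87119377e+01,  1.74495840e-02,
        1.21761278e-06,  1.58056787e-05]), 'position': array([0.16234657, 0.47274956, 0.40419738]), 'tool_rot': array([ 3.50851299e-04,  8.13872571e-01,  5.81043107e-01, -4.72010124e-04]), 'wrist_force': array([ 0.01433207, -0.81269945,  0.04425241]), 'ft_torque': array([-0.01055925, -0.02768756, -0.04000063]), 'opening': 1.0012078450475843}
0.1547
{'mtx': array([[440.53286206,   0.        , 253.38595873],
       [  0.        , 440.53286206, 191.99726189],
       [  0.        ,   0.        ,   1.        ]]), 'T': array([[-0.62188304,  0.53880307, -0.5682893 ,  0.05922287],
       [-0.78291648, -0.44390591,  0.43587766,  0.20179745],
       [-0.01741476,  0.71598798,  0.69789536,  0.64144157],
       [ 0.        ,  0.        ,  0.        ,  1.        ]])}
{'mtx': array([[437.85787545,   0.        , 253.84768499],
       [  0.        , 437.85787545, 194.70832464],
       [  0.        ,   0.        ,   1.        ]]), 'T': array([[ 0.00672293,  0.99667847, -0.08115935,  0.45017477],
       [-0.99994195,  0.00601714, -0.00893776, -0.18519487],
       [-0.00841973,  0.08121472,  0.99666106,  1.03511803],
       [ 0.        ,  0.        ,  0.        ,  1.        ]])}
```

View pics/scene0.png

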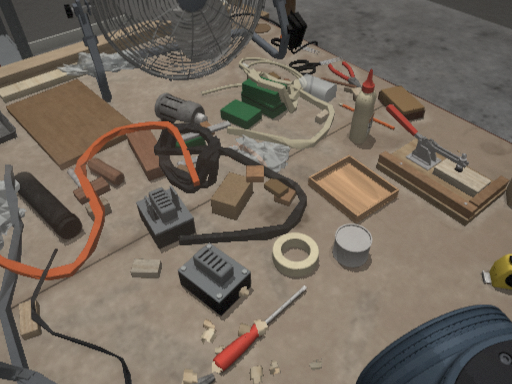

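View pics/top0.png

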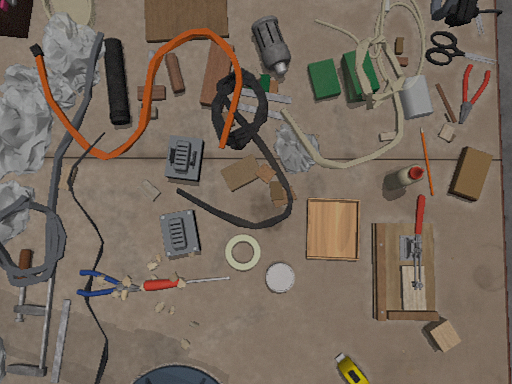

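The top view shows two boxes at about (184,160) and (181,233), and the tray at (332,229). I'll zoom in to see which box has the tabs.

```bash
python3 - <<'E'
import cv2,numpy as np
t=cv2.imread("pics/top0.png");s=cv2.imread("pics/scene0.png")
a=cv2.resize(t[125:265,150:220],None,fx=4,fy=4,interpolation=cv2.INTER_CUBIC)
b=cv2.resize(s[175:315,125:255],None,fx=4,fy=4,interpolation=cv2.INTER_CUBIC)
b=b[:560,:520]
cv2.imwrite("pics/z0.png",np.hstack([a,b]))
cv2.imwrite("pics/z1.png",cv2.resize(t[185:275,295:370],None,fx=6,fy=6,interpolation=cv2.INTER_CUBIC))
E
```

```text
(no output)
```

View pics/z0.png

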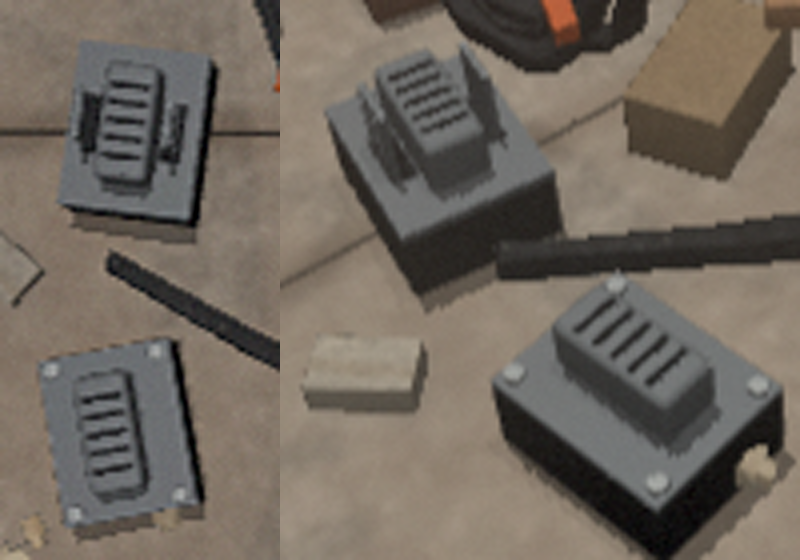

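View pics/z1.png

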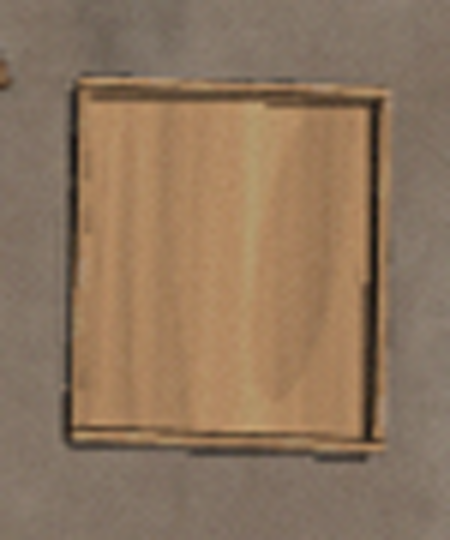

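```bash
cat > h.py <<'E'
import numpy as np
from station import viewer
def pix(n,P):
    c=viewer.camera_params(n);T=c["T"];K=c["mtx"]
    p=(np.asarray(P)-T[:3,3])@T[:3,:3]
    p=p*[1,-1,-1]; q=p@K.T
    return q[:,:2]/q[:,2:]
def ray(n,uv,z):
    c=viewer.camera_params(n);T=c["T"];K=c["mtx"]
    uv=np.atleast_2d(uv).astype(float)
    d=np.c_[uv,np.ones(len(uv))]@np.linalg.inv(K).T*[1,-1,-1]@T[:3,:3].T
    o=T[:3,3]; return o+d*((z-o[2])/d[:,2])[:,None]
def rect(x,y,a,L,W,z):
    c,s=np.cos(a),np.sin(a)
    q=np.array([[L,W],[L,-W],[-L,-W],[-L,W]])/2
    return np.c_[q@[[c,s],[-s,c]]+[x,y],np.full(4,z)]
E
python3 - <<'E'
from h import *
import cv2
f=lambda a,k,o:(np.array(a)+.5)/k-.5+o
top=f([[82,42],[216,60],[195,222],[61,205]],4,[150,125])
sc=f([[327-280,108],[553-280,180],[400-280,240]],4,[125,175])
print(ray("top",top,.043).round(4)); print(ray("scene",sc,.043).round(4))
tab=f([[88,125],[175,135]],4,[150,125]);print("tabs z~.082",ray("top",tab,.06).round(4))
tr=f([[78,78],[386,92],[384,447],[68,440]],6,[295,185])
print(ray("top",tr,.022).round(4))
s=cv2.imread("pics/scene0.png")
cv2.imwrite("pics/z2.png",cv2.resize(s[145:230,295:410],None,fx=6,fy=6,interpolation=cv2.INTER_CUBIC))
cv2.imwrite("pics/z3.png",cv2.resize(s[175:260,125:210],None,fx=7,fy=7,interpolation=cv2.INTER_CUBIC))
E
```

```text
[[ 0.6675  0.0174  0.043 ]
 [ 0.6573 -0.06    0.043 ]
 [ 0.5636 -0.0495  0.043 ]
 [ 0.5729  0.0273  0.043 ]]
[[ 0.6684  0.0176  0.043 ]
 [ 0.5603 -0.0411  0.043 ]
 [ 0.5732  0.0313  0.043 ]]
tabs z~.082 [[ 0.6163  0.0095  0.06  ]
 [ 0.6109 -0.0397  0.06  ]]
[[ 0.5267 -0.3007  0.022 ]
 [ 0.522  -0.4194  0.022 ]
 [ 0.3863 -0.4169  0.022 ]
 [ 0.388  -0.2964  0.022 ]]
```

View pics/z2.png

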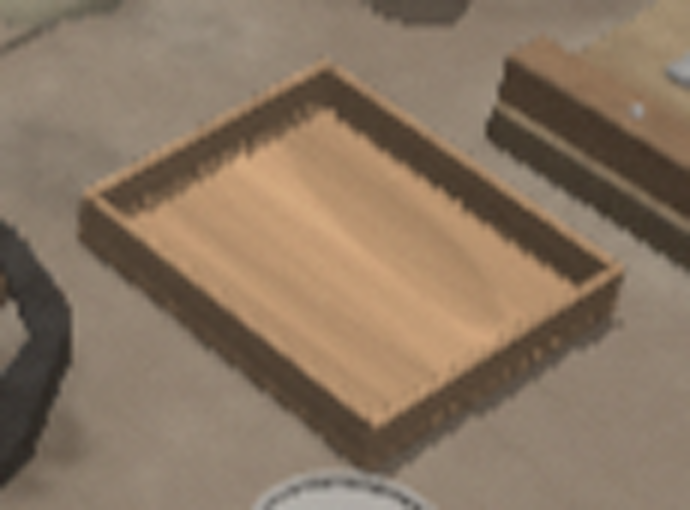

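View pics/z3.png

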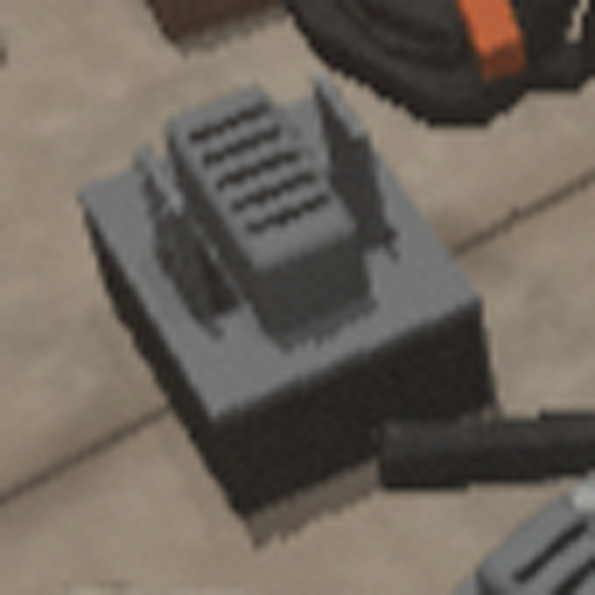

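```bash
python3 - <<'E'
from h import *
from scipy.optimize import least_squares
f=lambda a,k,o:(np.array(a)+.5)/k-.5+o
def fit(obs,x0,L,W,z,tag):
    R=lambda p:np.concatenate([(pix(n,rect(*p,L,W,z))[i]-uv).ravel() for n,i,uv in obs])
    r=least_squares(R,x0,loss="soft_l1"); print(tag,r.x.round(4),R(r.x).round(1))
# order: +x+y, +x-y, -x-y, -x+y
ct=("top",[0,1,2,3],f([[82,42],[216,60],[195,222],[61,205]],4,[150,125]))
cs=("scene",[0,2,3],f([[82,193],[482,300],[213,418]],7,[125,175]))
tt=("top",[0,1,2,3],f([[78,78],[386,92],[384,447],[68,440]],6,[295,185]))
ts=("scene",[0,1,2,3],f([[327,62],[622,268],[372,430],[85,195]],6,[295,145]))
for o,tag in (([ct],"t"),([cs],"s"),([ct,cs],"b")): fit(o,[.615,-.016,0],.096,.076,.043,"cover "+tag)
for o,tag in (([tt],"t"),([ts],"s"),([tt,ts],"b")): fit(o,[.456,-.358,0],.14,.12,.022,"tray "+tag)
E
```

```text
cover t [ 0.6154 -0.0162 -0.1148] [ 0.6  0.  -0.2 -0.6 -0.5  0.1  0.1  0.4]
cover s [ 0.6161 -0.0133 -0.1259] [-0.3 -0.3  0.2  0.2  0.1  0.1]
cover b [ 0.6157 -0.0144 -0.1251] [ 0.1 -0.3 -0.8 -0.6 -1.5  0.1 -0.8  0.   0.3 -0.5  0.9 -0.1  0.8 -0.1]
tray t [ 0.4558 -0.3584 -0.0254] [-0.2 -0.3  0.3 -1.  -0.1  0.8  0.1  0.3]
tray s [ 0.4535 -0.3589 -1.4877] [ 2.1 -0.3 -0.1 -7.9 -0.5  0.2 -0.2  8.2]
tray b [ 0.456  -0.3586 -0.0712] [  1.3  -1.4   1.8   0.2  -1.5   1.9  -1.2  -1.1 -41.2  20.5 -48.  -35.1
  42.3 -26.   46.2  38.6]
```

```bash
python3 - <<'E'
from h import *
from scipy.optimize import least_squares
from scipy.spatial.transform import Rotation as R
f=lambda a,k,o:(np.array(a)+.5)/k-.5+o
tt=("top",[0,1,2,3],f([[78,78],[386,92],[384,447],[68,440]],6,[295,185]))
ts=("scene",[1,2,3,0],f([[327,62],[622,268],[372,430],[85,195]],6,[295,145]))
for obs in ([tt],[ts],[tt,ts]):
    F=lambda p:np.concatenate([(pix(n,rect(*p,.14,.12,.022))[i]-uv).ravel() for n,i,uv in obs])
    r=least_squares(F,[.456,-.358,0]); print(r.x.round(4),F(r.x).round(1))
from station import status
q=status.get_state()["tool_rot"]; M=R.from_quat(q[[1,2,3,0]]).as_matrix(); print(M.round(3))
E
```

```text
[ 0.4558 -0.3584 -0.0257] [-0.2 -0.2  0.3 -0.9 -0.1  0.9  0.1  0.3]
[ 0.4549 -0.358  -0.0374] [-0.1 -0.5  0.8  0.4  0.2  0.1 -1.  -0.3]
[ 0.4554 -0.3583 -0.0314] [-0.1 -0.2  0.4 -0.6 -0.4  1.2 -0.2  0.3 -0.4 -0.6  0.7  0.   0.4 -0.2
 -1.1 -0.3]
[[ 0.325  0.946 -0.   ]
 [ 0.946 -0.325 -0.001]
 [-0.001  0.    -1.   ]]
```

Fits from the two cameras agree to within about 3 mm. The cover is at (0.616, -0.015) with yaw -0.12, and the tray is at (0.455, -0.358) with yaw -0.03. I'll move above the cover first.

apply_moves([
  {"offset":[-15.7,29.4,0],"delta_rot":[0,0,0],"hand":0},
  {"offset":[-15.7,29.4,0],"delta_rot":[0,0,0],"hand":0},
  {"offset":[-15.7,29.4,0],"delta_rot":[0,0,0],"hand":0},
  {"offset":[-15.7,29.4,0],"delta_rot":[0,0,0],"hand":0},
  {"offset":[-15.7,29.4,0],"delta_rot":[0,0,0],"hand":0},
  {"offset":[-15.7,29.4,0],"delta_rot":[0,0,0],"hand":0},
  {"offset":[-15.7,29.4,0],"delta_rot":[0,0,0],"hand":0},
  {"offset":[-15.7,29.4,0],"delta_rot":[0,0,0],"hand":0},
  {"offset":[-15.7,29.4,0],"delta_rot":[0,0,0],"hand":0},
  {"offset":[-15.7,29.4,0],"delta_rot":[0,0,0],"hand":0},
], grip_force=25)

```text
clock: 1.1
position: [0.3902, 0.2277, 0.4045]
tool_rot: [-0.0, 0.814, 0.581, -0.0]
wrist_force: [0.4, 0.5, 0.5]
opening: 0.999
```

apply_moves([
  {"offset":[-15.7,29.4,0],"delta_rot":[0,0,0],"hand":0},
  {"offset":[-15.7,29.4,0],"delta_rot":[0,0,0],"hand":0},
  {"offset":[-15.7,29.4,0],"delta_rot":[0,0,0],"hand":0},
  {"offset":[-15.7,29.4,0],"delta_rot":[0,0,0],"hand":0},
  {"offset":[-15.7,29.4,0],"delta_rot":[0,0,0],"hand":0},
  {"offset":[-15.7,29.4,0],"delta_rot":[0,0,0],"hand":0},
  {"offset":[-15.7,29.4,0],"delta_rot":[0,0,0],"hand":0},
  {"offset":[-15.7,29.4,0],"delta_rot":[0,0,0],"hand":0},
  {"offset":[-15.7,29.4,0],"delta_rot":[0,0,0],"hand":0},
  {"offset":[-15.7,29.4,0],"delta_rot":[0,0,0],"hand":0},
])

```text
clock: 2.1
position: [0.6173, -0.0163, 0.4043]
tool_rot: [-0.0, 0.814, 0.581, -0.0]
wrist_force: [-0.4, 0.8, -0.0]
opening: 1.001
```

apply_moves([
  {"offset":[0,0,30],"delta_rot":[0,0,-0.07],"hand":0},
  {"offset":[0,0,30],"delta_rot":[0,0,-0.07],"hand":0},
  {"offset":[0,0,20],"delta_rot":[0,0,-0.07],"hand":0},
  {"offset":[0,0,0],"delta_rot":[0,0,0],"hand":0},
  {"offset":[0,0,0],"delta_rot":[0,0,0],"hand":0},
  {"offset":[0,0,0],"delta_rot":[0,0,0],"hand":0},
])

```text
clock: 2.7
position: [0.6169, -0.015, 0.3262]
tool_rot: [0.001, 0.749, 0.663, 0.001]
wrist_force: [-0.2, -0.5, 0.3]
opening: 1.005
```

```bash
python3 - <<'E'
from h import *
import cv2
for n in("scene","top"):
    im=viewer.capture(n)[:,:,::-1].copy()
    cv2.imwrite(f"pics/{n}1.png",im)
s=cv2.imread("pics/scene1.png")
cv2.imwrite("pics/z4.png",cv2.resize(s[90:260,90:240],None,fx=3.5,fy=3.5,interpolation=cv2.INTER_CUBIC))
E
```

```text
(no output)
```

View pics/z4.png

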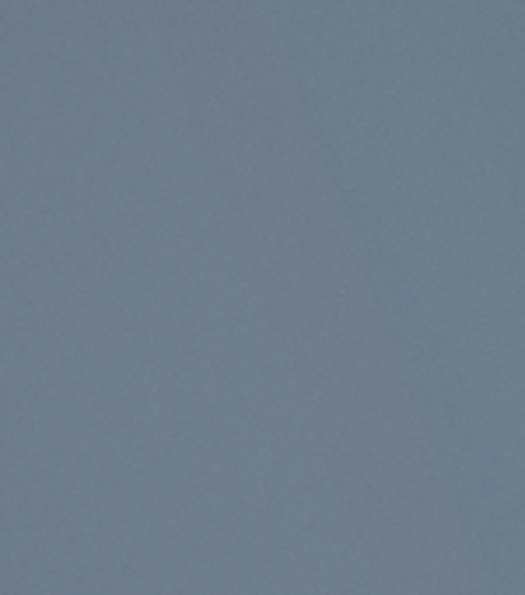

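The arm blocks the scene camera here, so I'll descend slowly and check the wrist force.

apply_moves([
  {"offset":[0,-1,20],"delta_rot":[0,0,0],"hand":0},
  {"offset":[0,0,20],"delta_rot":[0,0,0],"hand":0},
  {"offset":[0,0,15],"delta_rot":[0,0,0],"hand":0},
  {"offset":[0,0,12],"delta_rot":[0,0,0],"hand":0},
  {"offset":[0,0,10],"delta_rot":[0,0,0],"hand":0},
  {"offset":[0,0,10],"delta_rot":[0,0,0],"hand":0},
  {"offset":[0,0,8],"delta_rot":[0,0,0],"hand":0},
  {"offset":[0,0,8],"delta_rot":[0,0,0],"hand":0},
  {"offset":[0,0,0],"delta_rot":[0,0,0],"hand":0},
  {"offset":[0,0,0],"delta_rot":[0,0,0],"hand":0},
])

```text
clock: 3.8
position: [0.6156, -0.015, 0.2218]
tool_rot: [0.0, 0.748, 0.663, 0.0]
wrist_force: [0.2, 0.7, -0.5]
opening: 1.002
```

apply_moves([
  {"offset":[0,0,0],"delta_rot":[0,0,0],"hand":60},
  {"offset":[0,0,0],"delta_rot":[0,0,0],"hand":60},
  {"offset":[0,0,0],"delta_rot":[0,0,0],"hand":60},
  {"offset":[0,0,0],"delta_rot":[0,0,0],"hand":60},
  {"offset":[0,0,0],"delta_rot":[0,0,0],"hand":60},
], grip_force=20)

```text
clock: 4.3
position: [0.6155, -0.015, 0.2218]
tool_rot: [0.0, 0.748, 0.663, 0.0]
wrist_force: [-0.6, -0.5, -0.8]
opening: 0.766
```

apply_moves([
  {"offset":[0,0,0],"delta_rot":[0,0,0],"hand":98},
  {"offset":[0,0,0],"delta_rot":[0,0,0],"hand":98},
  {"offset":[0,0,0],"delta_rot":[0,0,0],"hand":98},
  {"offset":[0,0,0],"delta_rot":[0,0,0],"hand":98},
])

```text
clock: 4.7
position: [0.6156, -0.0148, 0.2218]
tool_rot: [-0.0, 0.748, 0.663, 0.0]
wrist_force: [-0.2, 3.2, 1.8]
opening: 0.614
```

apply_moves([
  {"offset":[0,0,0],"delta_rot":[0,0,0],"hand":150},
  {"offset":[0,0,0],"delta_rot":[0,0,0],"hand":150},
  {"offset":[0,0,0],"delta_rot":[0,0,0],"hand":150},
  {"offset":[0,0,0],"delta_rot":[0,0,0],"hand":150},
  {"offset":[0,0,0],"delta_rot":[0,0,0],"hand":150},
])

```text
clock: 5.2
position: [0.6157, -0.014, 0.2224]
tool_rot: [-0.001, 0.748, 0.663, 0.001]
wrist_force: [-2.9, 12.3, 10.3]
opening: 0.477
```

Both tabs appear pressed, with the opening near 41 mm. The force on the tool is +12 N in y and +10 N in z, so I'll recentre slightly and ease up.

apply_moves([
  {"offset":[1.0,0,-0.5],"delta_rot":[0,0,0],"hand":150},
  {"offset":[0.5,0,-0.5],"delta_rot":[0,0,0],"hand":150},
  {"offset":[0,0,0],"delta_rot":[0,0,0],"hand":150},
  {"offset":[0,0,0],"delta_rot":[0,0,0],"hand":150},
])

```text
clock: 5.6
position: [0.6158, -0.0135, 0.2227]
tool_rot: [0.0, 0.748, 0.663, 0.0]
wrist_force: [0.9, 3.6, 1.3]
opening: 0.47
```

apply_moves([
  {"offset":[0.3,0,0],"delta_rot":[0,0,0],"hand":160},
  {"offset":[0,0,0],"delta_rot":[0,0,0],"hand":160},
  {"offset":[0,0,-1],"delta_rot":[0,0,0],"hand":160},
  {"offset":[0,0,-1],"delta_rot":[0,0,0],"hand":160},
  {"offset":[0,0,-1],"delta_rot":[0,0,0],"hand":160},
  {"offset":[0,0,-1],"delta_rot":[0,0,0],"hand":160},
], grip_force=30)

```text
clock: 6.2
position: [0.6156, -0.0133, 0.2266]
tool_rot: [-0.0, 0.749, 0.663, -0.0]
wrist_force: [-0.2, 0.7, -1.7]
opening: 0.46
```

Free: 4 mm of lift with only about -1.7 N. I'll keep lifting straight up.

apply_moves([
  {"offset":[0,0,-3],"delta_rot":[0,0,0],"hand":160},
  {"offset":[0,0,-3],"delta_rot":[0,0,0],"hand":160},
  {"offset":[0,0,-4],"delta_rot":[0,0,0],"hand":160},
  {"offset":[0,0,-6],"delta_rot":[0,0,0],"hand":160},
  {"offset":[0,0,-10],"delta_rot":[0,0,0],"hand":160},
  {"offset":[0,0,-15],"delta_rot":[0,0,0],"hand":160},
  {"offset":[0,0,-20],"delta_rot":[0,0,0],"hand":160},
  {"offset":[0,0,-20],"delta_rot":[0,0,0],"hand":160},
  {"offset":[0,0,-15],"delta_rot":[0,0,0],"hand":160},
  {"offset":[0,0,0],"delta_rot":[0,0,0],"hand":160},
])

```text
clock: 7.2
position: [0.6163, -0.0132, 0.3255]
tool_rot: [0.001, 0.749, 0.663, 0.001]
wrist_force: [0.8, 0.3, -2.4]
opening: 0.463
```

```bash
python3 - <<'E'
from h import *
from station import status
import cv2
for n in("scene","top"):
    im=viewer.capture(n)[:,:,::-1].copy()
    cv2.imwrite(f"pics/{n}2.png",im)
print(status.get_state()["wrist_force"],status.get_state()["position"])
a=cv2.imread("pics/scene2.png");b=cv2.imread("pics/top2.png")
cv2.imwrite("pics/z5.png",np.hstack([cv2.resize(a,(400,300)),cv2.resize(b,(400,300))]))
E
```

```text
[-0.05251117  0.28089024 -0.71217928] [ 0.61576302 -0.01319333  0.32273733]
```

View pics/z5.png

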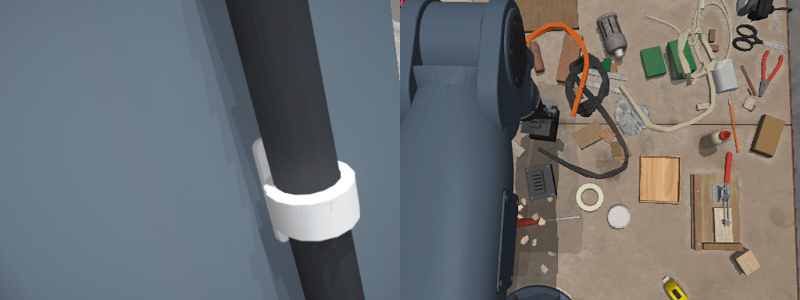

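The empty black box is visible under the gripper at about (540,122) in the right half, so the cover is off and held. Next I'll carry it to the tray.

apply_moves([
  {"offset":[-6,-2,0],"delta_rot":[0,0,0],"hand":160},
  {"offset":[-12,-4,0],"delta_rot":[0,0,0],"hand":160},
  {"offset":[-18,-6,0],"delta_rot":[0,0,0],"hand":160},
  {"offset":[-20,-6.5,0],"delta_rot":[0,0,0],"hand":160},
  {"offset":[-20,-6.5,0],"delta_rot":[0,0,0],"hand":160},
  {"offset":[-20,-6.5,0],"delta_rot":[0,0,0],"hand":160},
  {"offset":[-20,-6.5,0],"delta_rot":[0,0,0],"hand":160},
  {"offset":[-20,-6.5,0],"delta_rot":[0,0,0],"hand":160},
  {"offset":[-20,-6.5,0],"delta_rot":[0,0,0],"hand":160},
  {"offset":[-20,-6.5,0],"delta_rot":[0,0,0],"hand":160},
])

```text
clock: 8.3
position: [0.536, -0.1829, 0.3225]
tool_rot: [-0.0, 0.749, 0.663, -0.0]
wrist_force: [-0.0, -0.5, -0.9]
opening: 0.455
```

apply_moves([
  {"offset":[-20,-6.5,0],"delta_rot":[0,0,0],"hand":160},
  {"offset":[-20,-6.5,0],"delta_rot":[0,0,0],"hand":160},
  {"offset":[-20,-6.5,0],"delta_rot":[0,0,0],"hand":160},
  {"offset":[-20,-6.5,0],"delta_rot":[0,0,0],"hand":160},
  {"offset":[-20,-6.5,0],"delta_rot":[0,0,0],"hand":160},
  {"offset":[-20,-6.5,0],"delta_rot":[0,0,0],"hand":160},
  {"offset":[-20,-6.5,0],"delta_rot":[0,0,0],"hand":160},
  {"offset":[-20,-6.5,0],"delta_rot":[0,0,0],"hand":160},
  {"offset":[-18,-6,0],"delta_rot":[0,0,0],"hand":160},
  {"offset":[-8,-2,0],"delta_rot":[0,0,0],"hand":160},
])

```text
clock: 9.3
position: [0.4536, -0.3602, 0.3225]
tool_rot: [-0.0, 0.749, 0.662, -0.0]
wrist_force: [0.3, 0.4, -2.3]
opening: 0.457
```

apply_moves([
  {"offset":[0,0,0],"delta_rot":[0,0,-0.03],"hand":160},
  {"offset":[0,0,0],"delta_rot":[0,0,-0.03],"hand":160},
  {"offset":[0,0,0],"delta_rot":[0,0,-0.03],"hand":160},
  {"offset":[0,0,0],"delta_rot":[0,0,0],"hand":160},
  {"offset":[0,0,0],"delta_rot":[0,0,0],"hand":160},
])

```text
clock: 9.8
position: [0.4557, -0.3579, 0.3227]
tool_rot: [-0.0, 0.718, 0.696, 0.0]
wrist_force: [-0.1, 0.3, -1.8]
opening: 0.461
```

```bash
python3 - <<'E'
from h import *
from station import status
import cv2
for n in("scene","top"):
    im=viewer.capture(n)[:,:,::-1].copy()
    cv2.imwrite(f"pics/{n}3.png",im)
s=status.get_state();print(s["wrist_force"],s["ft_torque"],s["position"])
a=cv2.imread("pics/scene3.png");b=cv2.imread("pics/top3.png")
cv2.imwrite("pics/z6.png",np.hstack([cv2.resize(a,(400,300)),cv2.resize(b,(400,300))]))
E
```

```text
[ 0.04691267  0.43182411 -1.72977957] [ 0.00753337 -0.01030875  0.03852009] [ 0.4556729  -0.35809045  0.32273099]
```

View pics/z6.png

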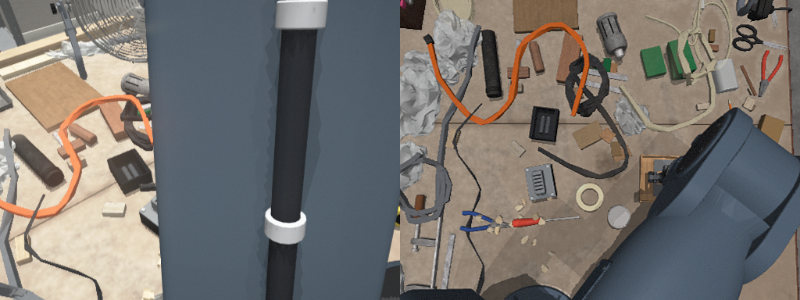

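The box is open with its batteries visible, and the tool is centred over the tray. I'll descend, slowing towards the floor.

apply_moves([
  {"offset":[0,0,10],"delta_rot":[0,0,0],"hand":160},
  {"offset":[0,0,20],"delta_rot":[0,0,0],"hand":160},
  {"offset":[0,0,20],"delta_rot":[0,0,0],"hand":160},
  {"offset":[0,0,20],"delta_rot":[0,0,0],"hand":160},
  {"offset":[0,0,15],"delta_rot":[0,0,0],"hand":160},
  {"offset":[0,0,12],"delta_rot":[0,0,0],"hand":160},
  {"offset":[0,0,8],"delta_rot":[0,0,0],"hand":160},
  {"offset":[0,0,5],"delta_rot":[0,0,0],"hand":160},
  {"offset":[0,0,2],"delta_rot":[0,0,0],"hand":160},
  {"offset":[0,0,0],"delta_rot":[0,0,0],"hand":160},
])

```text
clock: 10.9
position: [0.4556, -0.3584, 0.2109]
tool_rot: [0.0, 0.718, 0.696, 0.0]
wrist_force: [-0.6, 0.5, -1.0]
opening: 0.457
```

apply_moves([
  {"offset":[0,0,1],"delta_rot":[0,0,0],"hand":160},
  {"offset":[0,0,1],"delta_rot":[0,0,0],"hand":160},
  {"offset":[0,0,1],"delta_rot":[0,0,0],"hand":160},
  {"offset":[0,0,1],"delta_rot":[0,0,0],"hand":160},
  {"offset":[0,0,0],"delta_rot":[0,0,0],"hand":160},
  {"offset":[0,0,0],"delta_rot":[0,0,0],"hand":160},
])

```text
clock: 11.5
position: [0.4555, -0.3584, 0.2067]
tool_rot: [-0.0, 0.718, 0.696, -0.0]
wrist_force: [0.1, 0.5, -1.2]
opening: 0.46
```

apply_moves([
  {"offset":[0,0,1],"delta_rot":[0,0,0],"hand":160},
  {"offset":[0,0,1],"delta_rot":[0,0,0],"hand":160},
  {"offset":[0,0,0],"delta_rot":[0,0,0],"hand":160},
  {"offset":[0,0,0],"delta_rot":[0,0,0],"hand":160},
])

```text
clock: 11.9
position: [0.4555, -0.3584, 0.2047]
tool_rot: [-0.0, 0.718, 0.696, 0.0]
wrist_force: [0.1, 0.1, -1.6]
opening: 0.459
```

apply_moves([
  {"offset":[0,0,0.5],"delta_rot":[0,0,0],"hand":160},
  {"offset":[0,0,0.5],"delta_rot":[0,0,0],"hand":160},
  {"offset":[0,0,0],"delta_rot":[0,0,0],"hand":160},
  {"offset":[0,0,0],"delta_rot":[0,0,0],"hand":160},
])

```text
clock: 12.3
position: [0.4555, -0.3584, 0.2037]
tool_rot: [0.0, 0.718, 0.696, -0.0]
wrist_force: [-0.6, 0.2, -1.9]
opening: 0.458
```

apply_moves([
  {"offset":[0,0,0.5],"delta_rot":[0,0,0],"hand":160},
  {"offset":[0,0,0.5],"delta_rot":[0,0,0],"hand":160},
  {"offset":[0,0,0],"delta_rot":[0,0,0],"hand":160},
  {"offset":[0,0,0],"delta_rot":[0,0,0],"hand":160},
])

```text
clock: 12.7
position: [0.4555, -0.3584, 0.203]
tool_rot: [0.0, 0.718, 0.696, 0.0]
wrist_force: [-1.1, 2.0, 4.7]
opening: 0.458
```

apply_moves([
  {"offset":[0,0,0.5],"delta_rot":[0,0,0],"hand":160},
  {"offset":[0,0,0],"delta_rot":[0,0,0],"hand":160},
  {"offset":[0,0,0],"delta_rot":[0,0,0],"hand":160},
])

```text
clock: 13.0
position: [0.4555, -0.3584, 0.2029]
tool_rot: [0.0, 0.718, 0.696, 0.0]
wrist_force: [-3.9, 3.3, 12.6]
opening: 0.46
```

Contact came at TCP z = 0.203, against an expected 0.2027, so the cover is on the floor. I'll ease off a little and open gradually.

apply_moves([
  {"offset":[0,0,-0.4],"delta_rot":[0,0,0],"hand":140},
  {"offset":[0,0,0],"delta_rot":[0,0,0],"hand":125},
  {"offset":[0,0,0],"delta_rot":[0,0,0],"hand":115},
  {"offset":[0,0,0],"delta_rot":[0,0,0],"hand":105},
  {"offset":[0,0,0],"delta_rot":[0,0,0],"hand":95},
  {"offset":[0,0,0],"delta_rot":[0,0,0],"hand":80},
  {"offset":[0,0,0],"delta_rot":[0,0,0],"hand":60},
  {"offset":[0,0,0],"delta_rot":[0,0,0],"hand":45},
  {"offset":[0,0,0],"delta_rot":[0,0,0],"hand":40},
  {"offset":[0,0,0],"delta_rot":[0,0,0],"hand":40},
], grip_force=20)

```text
clock: 14.0
position: [0.4555, -0.3584, 0.2026]
tool_rot: [0.0, 0.718, 0.696, 0.0]
wrist_force: [0.2, -0.0, -0.1]
opening: 0.841
```

apply_moves([
  {"offset":[0,0,-4],"delta_rot":[0,0,0],"hand":40},
  {"offset":[0,0,-10],"delta_rot":[0,0,0],"hand":40},
  {"offset":[0,0,-15],"delta_rot":[0,0,0],"hand":40},
  {"offset":[0,0,-20],"delta_rot":[0,0,0],"hand":40},
  {"offset":[0,0,-25],"delta_rot":[0,0,0],"hand":40},
  {"offset":[0,0,-25],"delta_rot":[0,0,0],"hand":40},
  {"offset":[0,0,-25],"delta_rot":[0,0,0],"hand":40},
  {"offset":[0,0,-25],"delta_rot":[0,0,0],"hand":40},
  {"offset":[0,0,-20],"delta_rot":[0,0,0],"hand":40},
  {"offset":[0,0,0],"delta_rot":[0,0,0],"hand":40},
])

```text
clock: 15.0
position: [0.4558, -0.3586, 0.3753]
tool_rot: [0.002, 0.718, 0.696, 0.0]
wrist_force: [-0.6, 0.6, -0.0]
opening: 0.839
```

apply_moves([
  {"offset":[20,0,0],"delta_rot":[0,0,0],"hand":40},
  {"offset":[40,0,0],"delta_rot":[0,0,0],"hand":40},
  {"offset":[40,0,0],"delta_rot":[0,0,0],"hand":40},
  {"offset":[40,0,0],"delta_rot":[0,0,0],"hand":40},
  {"offset":[40,0,0],"delta_rot":[0,0,0],"hand":40},
  {"offset":[40,0,0],"delta_rot":[0,0,0],"hand":40},
  {"offset":[40,0,0],"delta_rot":[0,0,0],"hand":40},
  {"offset":[40,0,0],"delta_rot":[0,0,0],"hand":40},
  {"offset":[40,0,0],"delta_rot":[0,0,0],"hand":40},
  {"offset":[40,0,0],"delta_rot":[0,0,0],"hand":40},
])

```text
clock: 16.0
position: [0.4667, 0.023, 0.3717]
tool_rot: [0.0, 0.718, 0.696, 0.0]
wrist_force: [0.8, -0.4, 0.3]
opening: 0.844
```

apply_moves([
  {"offset":[40,0,0],"delta_rot":[0,0,0],"hand":40},
  {"offset":[40,0,0],"delta_rot":[0,0,0],"hand":40},
  {"offset":[40,0,0],"delta_rot":[0,0,0],"hand":40},
  {"offset":[40,0,0],"delta_rot":[0,0,0],"hand":40},
  {"offset":[40,0,0],"delta_rot":[0,0,0],"hand":40},
  {"offset":[40,0,0],"delta_rot":[0,0,0],"hand":40},
  {"offset":[20,0,0],"delta_rot":[0,0,0],"hand":40},
  {"offset":[0,0,0],"delta_rot":[0,0,0],"hand":40},
  {"offset":[0,0,0],"delta_rot":[0,0,0],"hand":40},
])

```text
clock: 16.9
position: [0.475, 0.2812, 0.3714]
tool_rot: [0.0, 0.718, 0.696, -0.0]
wrist_force: [-0.4, 0.1, -0.1]
opening: 0.842
```

```bash
python3 - <<'E'
from h import *
from station import status
import cv2
for n in("scene","top"):
    im=viewer.capture(n)[:,:,::-1].copy()
    cv2.imwrite(f"pics/{n}4.png",im)
a=cv2.imread("pics/scene4.png");b=cv2.imread("pics/top4.png")
r=lambda x:cv2.resize(x,(400,300),interpolation=cv2.INTER_CUBIC)
cv2.imwrite("pics/z7.png",np.vstack([np.hstack([r(a),r(b)]),np.hstack([r(a[145:235,295:415]),r(b[184:274,272:392])])]))
E
```

```text
(no output)
```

View pics/z7.png

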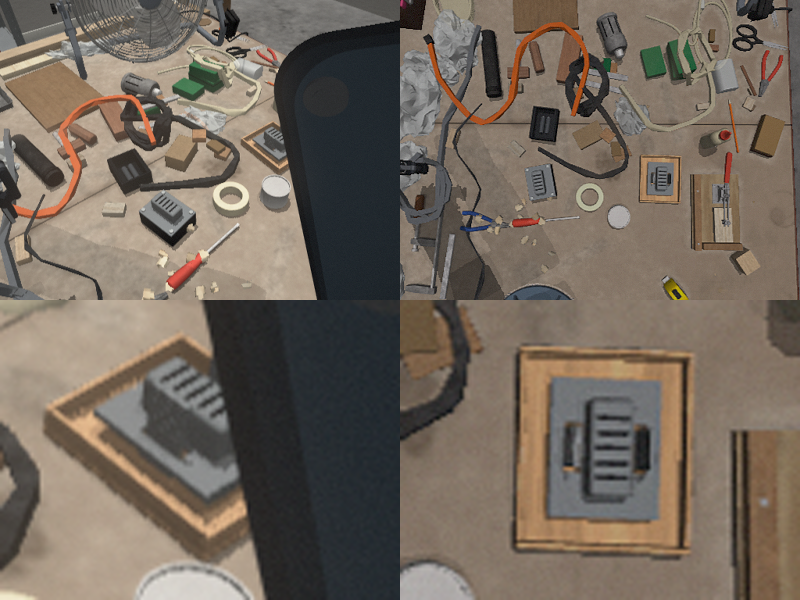

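The cover sits flat, upright and centred in the tray, clear of the walls all round (bottom-right crop, about (605,448)). Its tabs are sprung out and the robot is well away. Handing in.

```bash
python3 - <<'E'
from station import order,status
print(order.sign_off()); print(status.get_state()["clock"])
E
```

```text
the job is handed in; nothing more can be done
None
the job is handed in; nothing more can be done
```

I pressed both tabs of the snap-fit cover, lifted it straight off, and set it down gently, right way up, on the tray floor. I handed the job in at about 17 s of the 45 s allowed.

- **Freeing the cover:** with the tabs pressed, the gripper was about 1.5 mm off centre (about 12 N sideways and 10 N upward on the wrist). I recentred it before lifting, and the cover then came free with about 2 N of load. I had no camera view of the grasp because the arm blocked it, so I went by force and finger opening. A top view after the lift showed the open box.
- **Setting it down:** it touched the tray floor within 0.5 mm of the expected height. The contact force peaked at about 13 N, and I eased that off before opening the fingers.
- **Last checks:** the final top view shows the cover centred in the tray, clear of the walls, with its tabs sprung out. The box stands open with its batteries showing, the screwed-down box was never touched, and the gripper is well clear. In the final scene view the arm hid the right part of the tray; the visible part shows the cover lying level.

No check failed or disagreed with another.

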